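Make up two guest coffee and tea trays

ROBOT

A 6-joint arm with a two-finger parallel gripper is mounted at the origin on a cart in front of the work surface, level with it; the furniture and walls round the work are solid. World frame = base frame: x ahead of the robot, y to its left, z up, the work surface at z = 0. Lengths are in m, angles in rad, forces in N, time in s.
With the tool pointing down it reaches from about 0.4 to 0.825 m from the base axis. Payload 7 kg.
Tool frame: the origin (TCP) lies midway between the tips of the shut fingers; the grasp point (between the pads) lies 19 mm behind it (manip.grip_depth is the distance from the TCP to the grasp point, in m); z points along the fingers, y is the line along which they close (so a half turn about z gives the same grasp; the last joint's range is limited). The gripper opens to 85 mm and grips with 20 to 120 N. Pads are 22 mm wide; open, the fingers measure 114 mm over their backs; the gripper's body (76 mm by 85 mm) begins 54 mm behind the grasp point. The pads swing forward as they close: fully open they stand 13 mm farther back than shut.
Start: joints at [1.589, 0.359, 0.012, 0, -1.224, -0.288], TCP at [0.18, 0.651, 0.231] pointing down, gripper open.
Joint ranges: [-3.07, 3.07], [-1.43, 2.12], [-1.02, 1.25], [-3.03, 1.67], [-3.05, -0], [-3.03, 3.03]. Speed limits (rad/s): [2.39, 2.39, 3.01, 3.14, 3.14, 3.14].

INTERFACE

Orientations are given as [roll, pitch, yaw] about the fixed x, y, z axes, in that order (R = Rz(yaw) Ry(pitch) Rx(roll)).
In Python, from plant import status, snapshot, manip gives the robot as it stands. The module is installed in compiled form; this text tells all that it offers.
- The arm moves only by the tool jog_arm, never from a script. Its argument "targets" is a list of rows, each a list of 7 numbers: the turn, a rotation vector about the tool's x, y, z in rad, then the shift along the tool's x, y, z in m, then the opening, from 0 (shut) to 1 (fully open). In form: [[wx, wy, wz, x, y, z, claw], ...]. A call has 1 to 10 rows; each row shifts and turns the commanded pose from where the row before left it, along the tool's axes as they then stand; what a row does not reach is not made up. A row lasts 1/10 s, in which the tool goes at most 50 mm and 8.59 degrees, less where a joint would pass 70% of its speed; a pose out of reach is approached as far as the arm can. A call is refused whole if a number of a shift passes 0.05 or a number of a turn 0.15, either way. A call with a gripper value outside its range is refused whole. The fingers move at their own pace and stop on an object; "newtons" is the grip in N (left out, the last holds). Time passes only in rows, so rows that do not move let the fingers close. It gives the time, the measured TCP pose, the force, the opening and the grip force at its end, in the units of the state.
- status.get_state(): the state, without advancing time (a new reading comes with each control period).
- snapshot(name): name is "scene" or "top" or "wrist"; returns a dict with "image" (384x512x3 uint8, blue, green, red), "fx", "fy", "cx", "cy" (pixels), "rvec" (rotation vector, rad) and "tvec" (3), from world to camera coordinates, as OpenCV has them; the wrist camera has in their place "T_tool_cam" (4x4, takes a point from camera to tool coordinates, whose origin is the TCP and whose axes are the flange's). Camera axes: x right, y down, z forward; pixel columns grow to the right and rows downward; lengths in m; the calibration is good to about 2 mm. A picture is of the moment at which its call begins: read the wrist's pose just before it. There is no depth.
- manip.close_job(): hands the job in; it is judged then, once.
The state is a dict: "time": time; "q": joint angles; "qvel": joint speeds; "tau": joint torques, N m; "eef_pos": TCP position; "orientation": TCP orientation; "ft_force": force on the tool from outside, world axes, zero at the start; "torque": the same for the moment, N m; "finger_gap": finger opening in m; "gripper_force": force on a finger pad.
Only numpy, scipy, OpenCV 4.12 (cv2) and the standard library are available. Lean on these libraries where they do the work, as an engineer would, in place of code of your own. Each camera call takes 0.05 s, during which the arm holds its last target. There are 200 camera calls.

TASK

Make up the two guest trays from the stock on the worktop. The pale oak tray gets the red-topped pod, the purple-topped pod and the sugar jar; the dark walnut tray gets the green-topped pod and the pink tea tin that stands at the front, beside the trays. Each thing stands upright, right down in a well that fits it (pods in the small round wells, on the oak tray either one; jar and tin in the large wells), and the yellow and the orange pod stay where they are.

Things in the scene. Friction and masses are not known exactly. Their poses are not given: they have to be found in the camera images.
- oak_tray: pale oak board, fixed, 200 (x) by 160 (y) by 18 mm. Origin: centre of its underside, z up, x roughly away from the robot. Wells sunk 13 mm into its top (floors 5 mm above the origin): two round pod wells 50 mm wide at x -58, y +40 and -40 mm in its frame (the half near the robot); one round jar well 76 mm wide at x +50, y 0.
- walnut_tray: dark walnut board, fixed, 200 (x) by 130 (y) by 18 mm. Origin: centre of its underside, z up, x roughly away from the robot. Wells sunk 13 mm into its top (floors 5 mm above the origin): one round pod well 50 mm wide at x -58, y 0 mm in its frame (the half near the robot); one square tin well 74 by 74 mm, sides along its x and y, at x +50, y 0.
- pod_red: loose coffee pod, red foil lid on a black cup, standing on its narrow end: 51 mm across the rim at the top, tapering to about 37 mm at the foot, 44 mm high, 14 g. Origin: centre of its underside, z up. Pinch from above on either side of the rim, pads about 34 mm above its foot, any direction.
- pod_purple: loose coffee pod, purple (dark violet) foil lid on a white cup, standing on its narrow end: 51 mm across the rim at the top, tapering to about 37 mm at the foot, 44 mm high, 14 g. Origin: centre of its underside, z up. Pinch from above on either side of the rim, pads about 34 mm above its foot, any direction.
- pod_green: loose coffee pod, green foil lid on a black cup, standing on its narrow end: 51 mm across the rim at the top, tapering to about 37 mm at the foot, 44 mm high, 14 g. Origin: centre of its underside, z up. Pinch from above on either side of the rim, pads about 34 mm above its foot, any direction.
- pod_yellow: loose coffee pod, yellow foil lid on a white cup, standing on its narrow end: 51 mm across the rim at the top, tapering to about 37 mm at the foot, 44 mm high, 14 g. Origin: centre of its underside, z up. Pinch from above on either side of the rim, pads about 34 mm above its foot, any direction. Not wanted; it stays where it stands.
- pod_orange: loose coffee pod, orange foil lid on a black cup, standing on its narrow end: 51 mm across the rim at the top, tapering to about 37 mm at the foot, 44 mm high, 14 g. Origin: centre of its underside, z up. Pinch from above on either side of the rim, pads about 34 mm above its foot, any direction. Not wanted; it stays where it stands.
- sugar_jar: loose round glass sugar jar with a fixed red lid, 68 mm at its widest, 100 mm high, about 0.32 kg. Origin: centre of its underside, z up. Grasp from above across the body and lid, about 66 mm, pads some 70 mm above its foot, any direction. (Behind the work: toaster and coffee machines from x 0.59 m on, wall cupboard doors from x 0.64 m on above z 0.45 m.)
- tea_tin: loose square dusty-pink tea tin, fixed lid with a knob: 64 by 64 mm, 82 mm high to the lid's top, 95 mm to the knob's, 0.25 kg. Origin: centre of its underside, z up, x and y square to its flat sides. Grasp from above across a pair of parallel flat sides (63 mm), pads some 60 mm above its foot. Must be square to the tray to enter its well. (Not the like tin at the back between the machines.)

How it is judged:
By the outcome, as a careful person would: the job done as asked, in the order asked, and still so for the second after the job is handed in, with the robot touching nothing.
It also fails if it takes over 115 s, if anything falls off the work surface, if the arm or the gripper's body presses on something with over 40 N, if the wrist force passes 120 N, or if a joint passes its speed limit or range.

## Working session

There is one attempt and no reset: what is moved stays moved. The work goes in short steps, Python scripts to look and compute and a tool call to move; the robot and the scene stay as the last step left them, time stands still between calls to the robot, and variables do not carry over. Pictures are saved under pics/ and viewed, at most 14 in all, crops included, and the job is handed in when it is done.

Besides the shell and the picture viewer there is one more tool, called after ">>>" as name(argument=value, ...) on one line, values as JSON. jog_arm: Moves the arm, as the interface text tells. Its arguments: {"type":"object","properties":{"targets":{"type":"array"},"newtons":{"type":"number"}},"required":["targets"]}

```bash
mkdir -p pics
cat > h.py <<'E'
import numpy as np, cv2
from plant import status, snapshot, manip
from scipy.spatial.transform import Rotation as Ro
def save(n,f):
    st=status.get_state(); s=snapshot(n); cv2.imwrite(f'pics/{f}.png',s['image'])
    s['st']=st; np.save(f'pics/{f}.npy',s,allow_pickle=True); return s
def load(f): return np.load(f'pics/{f}.npy',allow_pickle=True).item()
def cam(s):
    if 'rvec' in s:
        R=Ro.from_rotvec(np.ravel(s['rvec'])).as_matrix(); return R.T, -R.T@np.ravel(s['tvec'])
    T=np.eye(4); T[:3,:3]=Ro.from_euler('xyz',s['st']['orientation']).as_matrix(); T[:3,3]=s['st']['eef_pos']
    M=T@s['T_tool_cam']; return M[:3,:3],M[:3,3]
def px2w(s,u,v,z):
    R,c=cam(s); d=R@np.array([(u-s['cx'])/s['fx'],(v-s['cy'])/s['fy'],1]); return c+d*(z-c[2])/d[2]
def w2px(s,p):
    R,c=cam(s); q=R.T@(np.asarray(p)-c); return np.array([q[0]/q[2]*s['fx']+s['cx'],q[1]/q[2]*s['fy']+s['cy']])
E
python3 - <<'E'
from h import *
for n in ['scene','top']:
    s=save(n,n+'0'); print(n,cam(s)[1],s['fx'])
    cv2.imwrite(f'pics/{n}0b.png',cv2.resize(s['image'],(800,600),interpolation=cv2.INTER_CUBIC))
print(status.get_state(), manip.grip_depth)
E
```

```text
scene [-0.55755728 -0.49839272  0.77884368] 412.336761183247
top [0.41051327 0.01245008 1.18568157] 405.3751715780664
{'time': 0.1, 'q': array([ 1.58908693e+00,  3.59305195e-01,  1.11628549e-02, -3.17764712e-04,
       -1.22411648e+00, -2.88069280e-01]), 'qvel': array([-0.00098369, -0.00230134,  0.00189017,  0.00197703,  0.00192141,
       -0.00085284]), 'tau': array([-1.09732515e-03, -5.84765303e+01,  2.94107616e+01,  6.95468724e+00,
       -3.17834783e-03,  2.66673510e-06]), 'eef_pos': array([0.17982743, 0.65015566, 0.23046762]), 'orientation': array([ 3.14010555e+00, -1.29107584e-04, -2.69886764e-01]), 'ft_force': array([-1.24528286,  0.93861786,  0.39794431]), 'torque': array([0.02033654, 0.0045798 , 0.00317141]), 'gripper_force': 0.0, 'finger_gap': 0.0853174032155112} 0.0187
```

View pics/top0b.png

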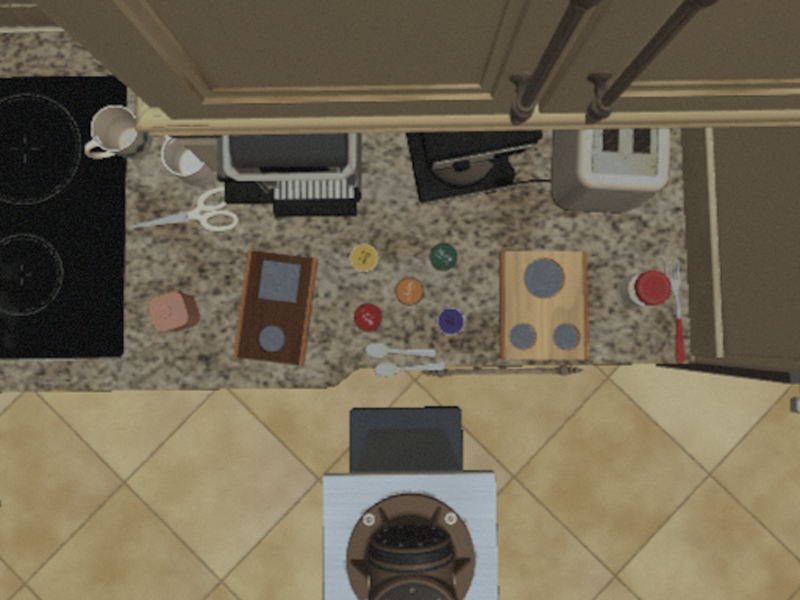

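View pics/scene0b.png

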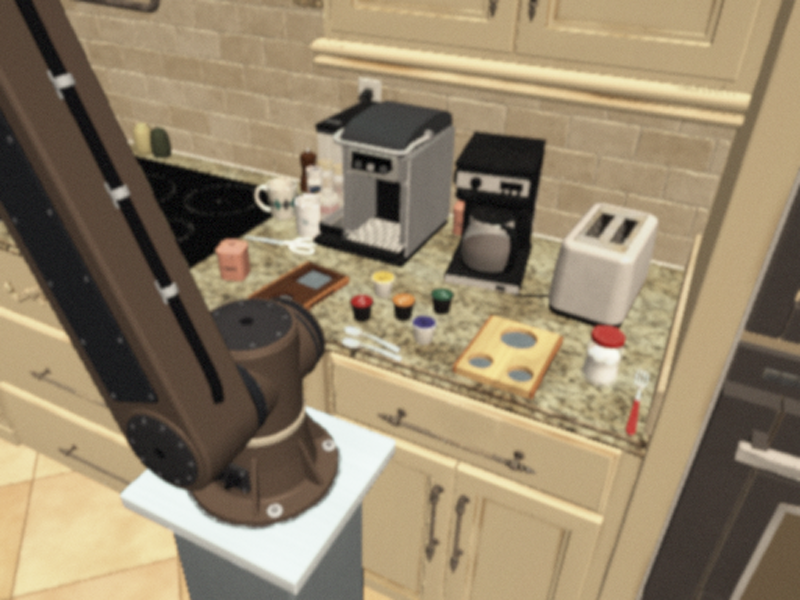

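The top view (800 px scale) shows these positions:
- **Pods:** yellow (364,258), green (444,256), orange (409,291), red (368,318), purple (451,321).
- **Jar and tin:** jar (652,288), tin (168,312).
- **Oak tray corners:** about (501,251), (587,251), (588,360), (500,359).
- **Walnut tray:** rotated slightly, around (277,307).

The scene view agrees with this. Next I'll refine the positions by colour.

```bash
cat > meas.py <<'E'
from h import *
s=load('top0'); im=s['image']; hsv=cv2.cvtColor(im,cv2.COLOR_BGR2HSV).astype(int)
def blob(u,v,r,z,name,mask):
    m=np.zeros(mask.shape,np.uint8); y,x=int(v),int(u); m[y-r:y+r,x-r:x+r]=mask[y-r:y+r,x-r:x+r]
    n,l,st,c=cv2.connectedComponentsWithStats(m); k=1+np.argmax(st[1:,4]); cnt=cv2.findContours((l==k).astype(np.uint8),0,1)[0][0]
    print(name,c[k].round(1),st[k,4],px2w(s,*c[k],z)[:2].round(4),'rect',cv2.minAreaRect(cnt)[1:])
H,S,V=hsv[...,0],hsv[...,1],hsv[...,2]
k=.64
for n,u,v,z in [('yellow',364,258,.044),('green',444,256,.044),('orange',409,291,.044),('red',368,318,.044),('purple',451,321,.044),('jar',654,288,.1),('tin',168,312,.082)]:
    h0=H[int(v*k),int(u*k)-3]; dh=np.abs((H-h0+90)%180-90); blob(u*k,v*k,20,z,n,(dh<10)&(S>(90 if n!='tin' else 80)))
well=(np.abs(H-112)<18)&(S<100)&(V>60)
for n,u,v in [('oakjar',544,278),('oakL',523,336),('oakR',566,336),('waltin',279,281),('walpod',271,339)]:
    print(hsv[int(v*k),int(u*k)]); blob(u*k,v*k,18,.005,n,well)
for n,c in [('oak',[(501,251),(587,251),(588,360),(500,359)]),('wal',[(247,252),(316,259),(303,363),(236,356)])]:
    p=np.array([px2w(s,a*k,b*k,.018)[:2] for a,b in c]); print(n,p.round(3).tolist(),p.mean(0).round(4))
a=cv2.resize(im[150:245,90:210],(720,570),interpolation=cv2.INTER_CUBIC); cv2.imwrite('pics/c1.png',a)
E
python3 meas.py
```

```text
yellow [232.4 164.6] 212 [0.546  0.0775] rect ((16.0, 15.0), 90.0)
green [287.6 160.1] 8 [ 0.5565 -0.0791] rect ((4.4721360206604, 2.236067771911621), 26.56505012512207)
orange [261.5 186. ] 228 [ 0.484  -0.0042] rect ((16.0, 17.0), 90.0)
red [234.9 202.6] 237 [0.4381 0.0715] rect ((17.0, 16.0), 90.0)
purple [288.1 205. ] 175 [ 0.4296 -0.0779] rect ((14.0, 14.0), 90.0)
jar [417.6 183.8] 415 [ 0.4807 -0.4214] rect ((22.313274383544922, 22.313274383544922), 75.96376037597656)
tin [110.4 199.1] 566 [0.4513 0.4091] rect ((25.298219680786133, 30.041635513305664), 71.56504821777344)
[109  28 100]
oakjar [347.  177.7] 437 [ 0.5074 -0.2544] rect ((23.0, 22.0), 90.0)
[110  23  99]
oakL [333.5 214.9] 174 [ 0.3997 -0.2123] rect ((14.0, 13.0), 90.0)
[106  29  97]
oakR [361.4 214.9] 171 [ 0.3986 -0.293 ] rect ((14.0, 13.0), 90.0)
[108  26 100]
waltin [178.3 179.5] 560 [0.5088 0.2384] rect ((23.814666748046875, 24.0627384185791), 7.125016689300537)
[106  28 101]
walpod [173.4 216.3] 189 [0.4018 0.2528] rect ((14.31647777557373, 15.493175506591797), 11.309932708740234)
oak [[0.557, -0.177], [0.555, -0.336], [0.354, -0.331], [0.358, -0.17]] [ 0.4559 -0.2535]
wal [[0.562, 0.295], [0.547, 0.166], [0.355, 0.191], [0.37, 0.314]] [0.4584 0.2416]
```

View pics/c1.png

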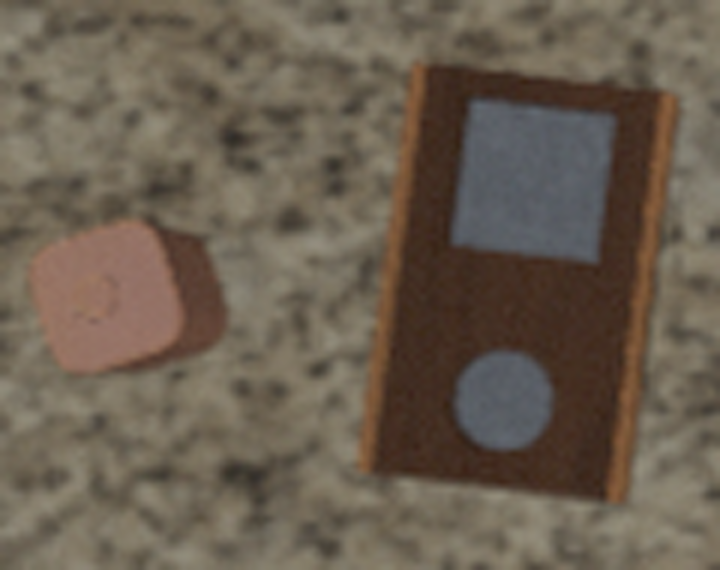

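The crop shows the tin lid centred near crop pixel (107,297), with sides turned about +21° in yaw. The walnut tray's well is turned about −7.4°. I'll move over the red pod.

>>> jog_arm(targets=[[0,0,-0.135,0,0,0,1],[0,0,-0.135,0,0,-0.02,1],[0,0,0,0.02,0.045,-0.005,1],[0,0,0,0.02,0.045,-0.005,1],[0,0,0,0.02,0.045,-0.005,1],[0,0,0,0.02,0.045,-0.005,1],[0,0,0,0.02,0.045,-0.005,1],[0,0,0,0.02,0.045,0,1],[0,0,0,0.02,0.045,0,1],[0,0,0,0.02,0.045,0,1]], newtons=30)

```text
time: 1.1
eef_pos: [0.3402, 0.2885, 0.2763]
orientation: [-3.141, 0.0, 0.001]
ft_force: [1.2, 0.5, -0.9]
finger_gap: 0.0854
gripper_force: 0.0
```

>>> jog_arm(targets=[[0,0,0,0.02,0.045,0,1],[0,0,0,0.02,0.045,0,1],[0,0,0,0.02,0.045,0,1],[0,0,0,0.02,0.045,0,1],[0,0,0,0.01,0.03,0,1],[0,0,0,0,0,0,1],[0,0,0,0,0,0,1]])

```text
time: 1.8
eef_pos: [0.43, 0.0798, 0.2761]
orientation: [3.142, 0.001, -0.002]
ft_force: [0.3, -0.2, 0.3]
finger_gap: 0.0854
gripper_force: 0.0
```

Run:
```python
from h import *
s=save('wrist','w0'); st=s['st']; print(st['time'],st['eef_pos'],st['orientation'],st['q'],s['fx']); print(s['T_tool_cam'].round(3))
for n,p in [('red',(.4381,.0715)),('pur',(.4296,-.0779)),('or',(.484,-.0042)),('ye',(.546,.0775)),('gr',(.5565,-.0791))]: print(n,w2px(s,(*p,.044)).round(0))
```

```text
1.8 [0.42995318 0.07984101 0.27605955] [ 3.14150585e+00  5.05605706e-04 -2.26002178e-03] [ 6.37422003e-01 -7.60203450e-02 -4.03814339e-01 -2.45198451e-04
 -1.24345980e+00  9.31193214e-01] 302.7474558925431
[[ 0.    -0.959 -0.284  0.072]
 [ 1.     0.     0.    -0.   ]
 [ 0.    -0.284  0.959 -0.142]
 [ 0.     0.     0.     1.   ]]
red [267. 156.]
pur [386. 162.]
or [330. 118.]
ye [262.  62.]
gr [400.  52.]
```

View pics/w0.png

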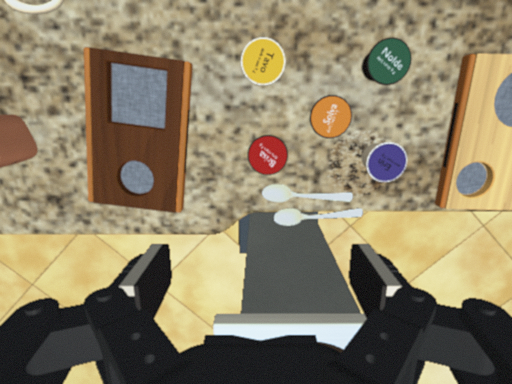

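The wrist view matches the predictions for red (268,155), purple (386,161), orange and yellow. Green is at (388,61), the walnut wells are near (138,97) and (137,177), and the left oak well is at (473,180).

Run:
```python
from h import *
s=load('w0')
for n,u,v,z in [('red',268,155,.044),('pur',386.5,161,.044),('gr',389,60,.044),('ye',263,61,.044),('or',331,116,.044),('walpod',137,177.5,.018),('waltin',138,96.5,.018),('walpod',137,177.5,.005),('waltin',138,96.5,.005),('oakL',473,180,.018),('oakL',473,180,.005)]: print(n,px2w(s,u,v,z).round(4))
t=load('top0'); print('top gr',px2w(t,443.5*.64,256.5*.64,.044).round(4),'tin',px2w(t,107.8,199.5,.082).round(4),'jar',px2w(t,654*.64,288*.64,.1).round(4))
h=cv2.cvtColor(t['image'],cv2.COLOR_BGR2HSV).astype(int);print(np.argwhere((abs(h[...,0]-78)<12)&(h[...,1]>60)&(h[...,2]>30))[:].mean(0))
```

```text
red [0.4393 0.07   0.044 ]
pur [ 0.4314 -0.0783  0.044 ]
gr [ 0.5482 -0.0675  0.044 ]
ye [0.5474 0.0763 0.044 ]
or [ 0.4862 -0.0053  0.044 ]
walpod [0.4045 0.2472 0.018 ]
waltin [0.5095 0.2336 0.018 ]
walpod [0.4013 0.2527 0.005 ]
waltin [0.5097 0.2386 0.005 ]
oakL [ 0.4    -0.2103  0.018 ]
oakL [ 0.3967 -0.2197  0.005 ]
top gr [ 0.5452 -0.0682  0.044 ] tin [0.4504 0.4161 0.082 ] jar [ 0.4793 -0.424   0.1   ]
[162.10365854 278.75      ]
```

>>> jog_arm(targets=[[0,0,0,0.009,0.009,0.045,1],[0,0,0,0,0,0.045,1],[0,0,0,0,0,0.045,1],[0,0,0,0,0,0.045,1],[0,0,0,0,0,0.045,1],[0,0,0,0,0,0.02,1],[0,0,0,0,0,0.016,1],[0,0,0,0,0,0,1]], newtons=25)

```text
time: 2.65
eef_pos: [0.4375, 0.0719, 0.0134]
orientation: [3.139, 0.004, 0.002]
ft_force: [0.1, -0.0, -0.2]
finger_gap: 0.0854
gripper_force: 0.0
```

>>> jog_arm(targets=[[0,0,0,0,0,0,0.4],[0,0,0,0,0,0,0.4],[0,0,0,0,0,0,0.4],[0,0,0,0,0,0,0.4],[0,0,0,0,0,0,0.4]])

```text
time: 3.15
eef_pos: [0.44, 0.0724, 0.0167]
orientation: [-3.14, -0.003, 0.001]
ft_force: [-1.7, 2.1, 5.1]
finger_gap: 0.0486
gripper_force: 24.8
```

>>> jog_arm(targets=[[0,0,0,0,0,-0.03,0.4],[0,0,0,0,0,-0.05,0.4],[0,0,0,0,0,-0.05,0.4],[0,0,0,-0.005,0.04,-0.03,0.4],[0,0,0,-0.005,0.045,0,0.4],[0,0,0,-0.005,0.045,0,0.4],[0,0,0,-0.005,0.045,0,0.4],[0,0,0,-0.005,0.045,0,0.4],[0,0,0,-0.005,0.045,0,0.4],[0,0,0,-0.005,0.045,0,0.4]])

```text
time: 4.15
eef_pos: [0.4038, -0.24, 0.1765]
orientation: [3.141, -0.003, 0.0]
ft_force: [1.8, 0.3, -0.4]
finger_gap: 0.0484
gripper_force: 26.0
```

>>> jog_arm(targets=[[0,0,0,-0.005,0.04,0,0.4],[0,0,0,0,0.014,0,0.4],[0,0,0,0,0,0,0.4],[0,0,0,0,0,0,0.4]])

```text
time: 4.55
eef_pos: [0.3988, -0.2922, 0.1756]
orientation: [-3.142, -0.001, -0.001]
ft_force: [0.0, 0.2, -0.3]
finger_gap: 0.0482
gripper_force: 26.0
```

Run:
```python
from h import *
s=save('wrist','w1'); st=s['st']; print(st['time'],st['eef_pos'],st['orientation'],st['finger_gap'])
cv2.imwrite('pics/w1b.png',cv2.resize(s['image'],(800,600),interpolation=cv2.INTER_CUBIC))
```

```text
4.55 [ 0.39883424 -0.29217997  0.17560293] [-3.14154396e+00 -7.22007345e-04 -1.14721808e-03] 0.048211321854680717
```

View pics/w1b.png

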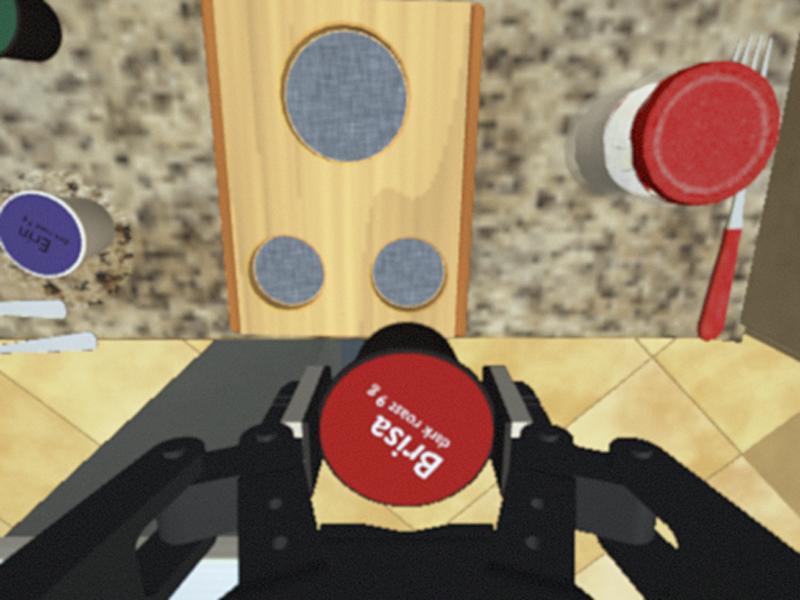

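The wrist view shows the red pod held upright. Well apertures at 800 px scale are right (409,274), left (288,272) and jar (346,93.5). The jar lid is at (711,132) and the purple lid at (43,234).

Run:
```python
from h import *
s=load('w1');k=.64
for n,u,v,z in [('R',409,274,.018),('L',288,272,.018),('jarwell',346,93.5,.018),('jar',711,132,.1),('pur',43,234,.044),('held',407,430,.205)]: print(n,px2w(s,u*k,v*k,z).round(4))
```

```text
R [ 0.4001 -0.2938  0.018 ]
L [ 0.4015 -0.2152  0.018 ]
jarwell [ 0.5085 -0.2568  0.018 ]
jar [ 0.4826 -0.4245  0.1   ]
pur [ 0.4302 -0.0814  0.044 ]
held [ 0.4009 -0.2921  0.205 ]
```

>>> jog_arm(targets=[[0,0,0,0,0,0.045,0.4],[0,0,0,0,0,0.045,0.4],[0,0,0,0,0,0.03,0.4],[0,0,0,0,0,0.018,0.4],[0,0,0,0,0,0.008,0.4],[0,0,0,0,0,0.008,0.4],[0,0,0,0,0,0,0.4],[0,0,0,0,0,0,0.4]])

```text
time: 5.4
eef_pos: [0.3998, -0.2921, 0.022]
orientation: [3.141, -0.001, 0.001]
ft_force: [-0.0, -0.1, -0.4]
finger_gap: 0.0484
gripper_force: 26.0
```

>>> jog_arm(targets=[[0,0,0,0,0,0.002,0.4],[0,0,0,0,0,0.002,0.4],[0,0,0,0,0,0,0.4]])

```text
time: 5.7
eef_pos: [0.4005, -0.2927, 0.019]
orientation: [3.14, -0.003, 0.001]
ft_force: [-2.5, 2.9, 13.5]
finger_gap: 0.0487
gripper_force: 26.7
```

>>> jog_arm(targets=[[0,0,0,0,0,-0.001,0.72],[0,0,0,0,0,0,0.72],[0,0,0,0,0,0,0.72],[0,0,0,0,0,-0.01,0.72],[0,0,0,0,0,-0.03,0.72],[0,0,0,0,0,-0.05,0.8],[0,0,0,0,0,-0.05,1],[0,0,0,0.004,-0.045,-0.02,1],[0,0,0,0.005,-0.045,0,1],[0,0,0,0.005,-0.045,0,1]])

```text
time: 6.7
eef_pos: [0.4133, -0.1561, 0.1799]
orientation: [-3.141, -0.003, -0.002]
ft_force: [1.1, 0.6, -0.5]
finger_gap: 0.0858
gripper_force: 0.0
```

>>> jog_arm(targets=[[0,0,0,0.005,-0.04,0,1],[0,0,0,0.005,-0.03,0,1],[0,0,0,0.005,-0.008,0,1],[0,0,0,0,0,0,1],[0,0,0,0,0,0,1]])

```text
time: 7.2
eef_pos: [0.4279, -0.0795, 0.1783]
orientation: [3.141, 0.0, 0.001]
ft_force: [-0.6, -0.4, 0.3]
finger_gap: 0.0854
gripper_force: 0.0
```

Run:
```python
from h import *
s=save('wrist','w2'); st=s['st']; print(st['time'],st['eef_pos'],st['orientation'],st['finger_gap'])
cv2.imwrite('pics/w2b.png',cv2.resize(s['image'],(800,600),interpolation=cv2.INTER_CUBIC))
```

```text
7.2 [ 0.42794053 -0.07950795  0.17832125] [3.14149175e+00 1.96700452e-04 5.74056312e-04] 0.08543192869240998
```

View pics/w2b.png

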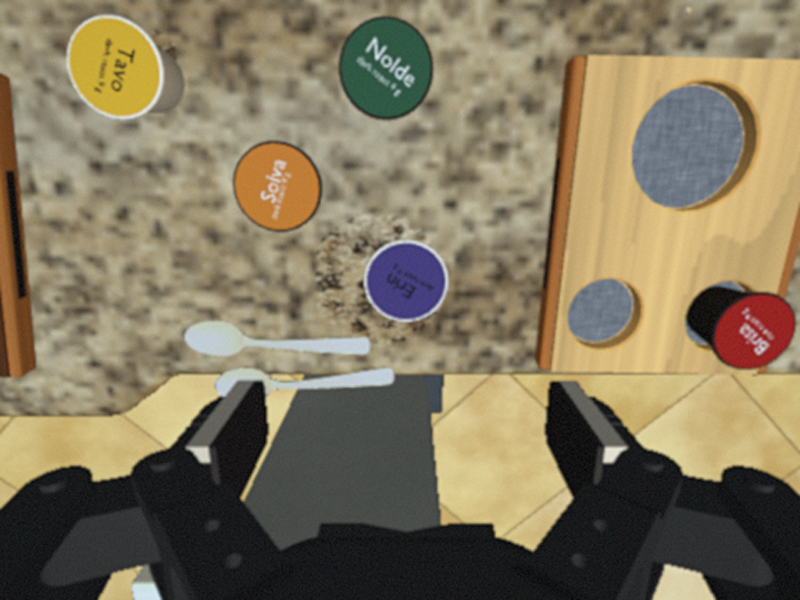

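Red stands in the right well. Purple is at (405,280), green at (386,67) and the left well at (604,313).

Run:
```python
from h import *
s=load('w2');k=.64
for n,u,v,z in [('L',605,313.5,.018),('pur',405.5,281,.044),('gr',386,67,.044),('red',753,331,.049),('red foot',705,315,.01)]: print(n,px2w(s,u*k,v*k,z).round(4))
```

```text
L [ 0.4012 -0.2131  0.018 ]
pur [ 0.4302 -0.0789  0.044 ]
gr [ 0.5475 -0.0685  0.044 ]
red [ 0.4002 -0.2911  0.049 ]
red foot [ 0.3976 -0.2859  0.01  ]
```

Purple grasp at (0.4302, −0.0788): descend 0.163.

>>> jog_arm(targets=[[0,0,0,0.002,-0.001,0.045,1],[0,0,0,0,0,0.045,1],[0,0,0,0,0,0.04,1],[0,0,0,0,0,0.023,1],[0,0,0,0,0,0.01,1],[0,0,0,0,0,0,1],[0,0,0,0,0,0,0.4],[0,0,0,0,0,0,0.4],[0,0,0,0,0,0,0.4],[0,0,0,0,0,0,0.4]])

```text
time: 8.25
eef_pos: [0.4312, -0.078, 0.0166]
orientation: [-3.141, -0.003, 0.001]
ft_force: [-1.3, -0.9, 7.9]
finger_gap: 0.0483
gripper_force: 24.5
```

>>> jog_arm(targets=[[0,0,0,0,0,0,0.4],[0,0,0,0,0,-0.03,0.4],[0,0,0,0,0,-0.05,0.4],[0,0,0,-0.005,0.02,-0.04,0.4],[0,0,0,-0.005,0.04,0,0.4],[0,0,0,-0.01,0.035,0,0.4],[0,0,0,-0.01,0.03,0,0.4],[0,0,0,0,0.01,0,0.4],[0,0,0,0,0,0,0.4],[0,0,0,0,0,0,0.4]])

```text
time: 9.25
eef_pos: [0.4003, -0.213, 0.1356]
orientation: [-3.142, -0.001, -0.0]
ft_force: [0.1, 0.8, -0.5]
finger_gap: 0.0484
gripper_force: 26.0
```

>>> jog_arm(targets=[[0,0,0,0,0,0.045,0.4],[0,0,0,0,0,0.035,0.4],[0,0,0,0,0,0.02,0.4],[0,0,0,0,0,0.01,0.4],[0,0,0,0,0,0.004,0.4],[0,0,0,0,0,0.002,0.4],[0,0,0,0,0,0,0.4],[0,0,0,0,0,0,0.4]])

```text
time: 10.05
eef_pos: [0.4012, -0.2131, 0.0206]
orientation: [3.141, -0.002, 0.001]
ft_force: [-1.0, -2.0, 5.1]
finger_gap: 0.0479
gripper_force: 26.8
```

>>> jog_arm(targets=[[0,0,0,0,0,-0.0005,0.72],[0,0,0,0,0,0,0.72],[0,0,0,0,0,0,0.72],[0,0,0,0,0,-0.01,0.72],[0,0,0,0,0,-0.03,0.72],[0,0,0,0,0,-0.05,0.8],[0,0,0,0,0,-0.05,1],[0,0,0,0.01,0.035,-0.035,1],[0,0,0,0.01,0.04,0,1],[0,0,0,0.015,0.04,0,1]])

```text
time: 11.05
eef_pos: [0.4358, -0.3292, 0.1974]
orientation: [3.14, -0.005, 0.001]
ft_force: [0.6, 1.7, -0.0]
finger_gap: 0.0855
gripper_force: 0.0
```

>>> jog_arm(targets=[[0,0,0,0,0,0,1],[0,0,0,0,0,0,1]])

```text
time: 11.25
eef_pos: [0.4345, -0.3285, 0.1942]
orientation: [-3.141, 0.001, -0.002]
ft_force: [-1.2, 0.7, -0.3]
finger_gap: 0.0856
gripper_force: 0.0
```

Run:
```python
from h import *
s=save('wrist','w3'); st=s['st']; print(st['time'],st['eef_pos'],st['orientation'],st['q'])
cv2.imwrite('pics/w3b.png',cv2.resize(s['image'],(800,600),interpolation=cv2.INTER_CUBIC))
t=load('top0')
for u,v in [(686,215),(690,350),(705,130),(718,355)]: print(px2w(t,u*.64,v*.64,0)[:2].round(3),px2w(t,u*.64,v*.64,.3)[:2].round(3))
```

```text
11.25 [ 0.43452785 -0.32846541  0.19420145] [-3.14110715e+00  9.95979821e-04 -1.88872910e-03] [-2.87578567e-01  1.74166352e-01 -3.29524779e-01 -2.11265410e-04
 -1.06819764e+00  1.85658779e+00]
[ 0.623 -0.53 ] [ 0.569 -0.393]
[ 0.369 -0.526] [ 0.38 -0.39]
[ 0.786 -0.573] [ 0.691 -0.425]
[ 0.359 -0.578] [ 0.372 -0.429]
```

View pics/w3b.png

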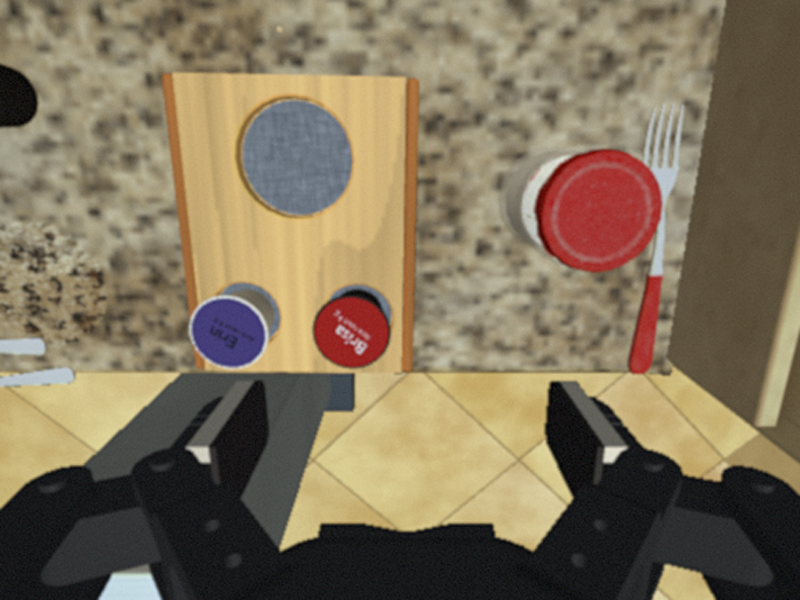

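Both pods are in their wells. The jar lid is at (600,210), the jar well at (297,156), and the side wall is about y −0.53.

Run:
```python
from h import *
s=load('w3');k=.64
for n,u,v,z in [('jarwell',297,156,.018),('jarlid',600,210,.1),('pur',229,333,.049),('red',352,330,.049)]: print(n,px2w(s,u*k,v*k,z).round(4))
```

```text
jarwell [ 0.5091 -0.258   0.018 ]
jarlid [ 0.4828 -0.4239  0.1   ]
pur [ 0.3994 -0.2134  0.049 ]
red [ 0.4014 -0.2931  0.049 ]
```

>>> jog_arm(targets=[[0,0,0,0.02,0.04,0,1],[0,0,0,0.02,0.04,0,1],[0,0,0,0.008,0.015,0,1],[0,0,0,0,0,0,1],[0,0,0,0,0,0.03,1],[0,0,0,0,0,0,1]])

```text
time: 11.9
eef_pos: [0.4809, -0.4202, 0.1613]
orientation: [-3.138, 0.005, 0.0]
ft_force: [-0.4, -0.1, -0.2]
finger_gap: 0.0853
gripper_force: 0.0
```

>>> jog_arm(targets=[[0,0,0,0.001,0.003,0.03,1],[0,0,0,0,0,0.03,1],[0,0,0,0,0,0.03,1],[0,0,0,0,0,0.02,1],[0,0,0,0,0,0,1],[0,0,0,0,0,0,0.5],[0,0,0,0,0,0,0.5],[0,0,0,0,0,0,0.5],[0,0,0,0,0,0,0.5]], newtons=50)

```text
time: 12.8
eef_pos: [0.4854, -0.4262, 0.0572]
orientation: [3.14, -0.003, 0.001]
ft_force: [-0.8, 2.5, 6.2]
finger_gap: 0.0633
gripper_force: 56.1
```

>>> jog_arm(targets=[[0,0,0,0,0,-0.03,0.5],[0,0,0,0,0,-0.04,0.5],[0,0,0,0.005,-0.02,-0.01,0.5],[0,0,0,0.005,-0.04,0,0.5],[0,0,0,0.005,-0.04,0,0.5],[0,0,0,0.005,-0.04,0,0.5],[0,0,0,0.003,-0.028,0,0.5],[0,0,0,0,0,0,0.5],[0,0,0,0,0,0,0.5]])

```text
time: 13.7
eef_pos: [0.5074, -0.2572, 0.1355]
orientation: [3.141, -0.002, 0.002]
ft_force: [-0.1, -0.1, -2.3]
finger_gap: 0.0637
gripper_force: 57.3
```

Run:
```python
from h import *
s=save('wrist','w4'); st=s['st']; print(st['time'],st['eef_pos'],st['orientation'],st['finger_gap'],st['gripper_force'])
cv2.imwrite('pics/w4b.png',cv2.resize(s['image'],(800,600),interpolation=cv2.INTER_CUBIC))
```

```text
13.7 [ 0.50742537 -0.25718081  0.1354909 ] [ 3.14136626e+00 -1.59195660e-03  1.95121134e-03] 0.06370808741540081 57.276170421391726
```

View pics/w4b.png

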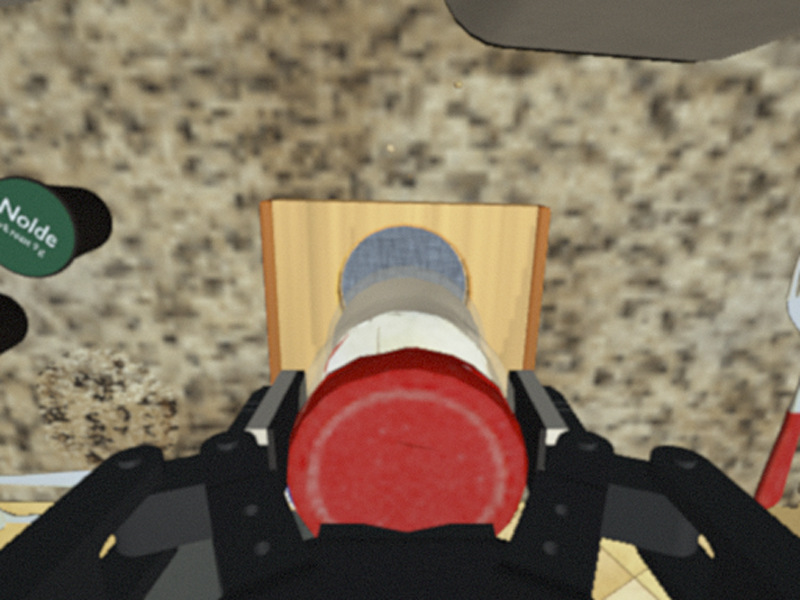

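The jar is held upright. The well edge shows left 341, right 468 and top (405,226), and the lid spans u 289–527 with its top at v 348.

Run:
```python
from h import *
s=load('w4');k=.64
print(px2w(s,405*k,226*k,.018)-[.038,0,0], px2w(s,341*k,280*k,.018),px2w(s,468*k,280*k,.018))
z=.1355-.054+.1
for zz in (z,z-.005): print(px2w(s,408*k,348*k,zz), px2w(s,289*k,465*k,zz),px2w(s,527*k,465*k,zz))
```

```text
[ 0.5071835  -0.25625151  0.018     ] [ 0.51467556 -0.22010879  0.018     ] [ 0.5148317  -0.29192809  0.018     ]
[ 0.54012873 -0.25722844  0.1815    ] [ 0.51032691 -0.22917743  0.1815    ] [ 0.5104444  -0.28548449  0.1815    ]
[ 0.53808925 -0.25725623  0.1765    ] [ 0.50674054 -0.2277492   0.1765    ] [ 0.50686412 -0.28697894  0.1765    ]
```

>>> jog_arm(targets=[[0,0,0,0,0,0.03,0.5],[0,0,0,0,0,0.02,0.5],[0,0,0,0,0,0.012,0.5],[0,0,0,0,0,0.006,0.5],[0,0,0,0,0,0.005,0.5],[0,0,0,0,0,0,0.5],[0,0,0,0,0,0,0.5]])

```text
time: 14.45
eef_pos: [0.5075, -0.2583, 0.0622]
orientation: [3.141, -0.001, 0.0]
ft_force: [-1.1, -0.6, 0.3]
finger_gap: 0.0638
gripper_force: 57.6
```

>>> jog_arm(targets=[[0,0,0,0,0,0.0015,0.5],[0,0,0,0,0,0,0.5],[0,0,0,0,0,0,0.5]])

```text
time: 14.75
eef_pos: [0.5076, -0.2584, 0.0621]
orientation: [3.141, -0.002, 0.001]
ft_force: [-4.8, 2.8, 15.4]
finger_gap: 0.0639
gripper_force: 59.1
```

>>> jog_arm(targets=[[0,0,0,0,0,-0.001,0.9],[0,0,0,0,0,0,1],[0,0,0,0,0,0,1],[0,0,0,0,0,-0.02,1],[0,0,0,0,0,-0.05,1],[0,0,0,0,0,-0.05,1],[0,0,0,0.01,-0.045,0,1],[0,0,0,0.01,-0.045,0,1],[0,0,0,0.01,-0.045,0,1],[0,0,0,0.005,-0.045,0,1]], newtons=25)

```text
time: 15.75
eef_pos: [0.5425, -0.0762, 0.1809]
orientation: [-3.142, -0.001, -0.0]
ft_force: [1.2, -0.3, -0.3]
finger_gap: 0.0857
gripper_force: 0.0
```

>>> jog_arm(targets=[[0,0,0,0.004,-0.01,0,1],[0,0,0,0,0,0,1],[0,0,0,0,0,0,1]])

```text
time: 16.05
eef_pos: [0.5459, -0.068, 0.1806]
orientation: [3.141, 0.0, 0.001]
ft_force: [-0.3, -0.4, 0.6]
finger_gap: 0.0855
gripper_force: 0.0
```

Run:
```python
from h import *
s=save('wrist','w5'); st=s['st']; print(st['time'],st['eef_pos'],st['orientation'],st['finger_gap'],st['gripper_force'])
t=save('top','top1')
a=cv2.resize(t['image'][140:260,210:460],(800,384),interpolation=cv2.INTER_CUBIC); b=cv2.resize(s['image'][:160],(800,250))[:216]
cv2.imwrite('pics/w5b.png',np.vstack([a,b]))
```

```text
16.05 [ 0.54586931 -0.06800773  0.18061439] [3.14142955e+00 4.82959478e-04 7.95321178e-04] 0.0854905652751557 0.0
```

View pics/w5b.png

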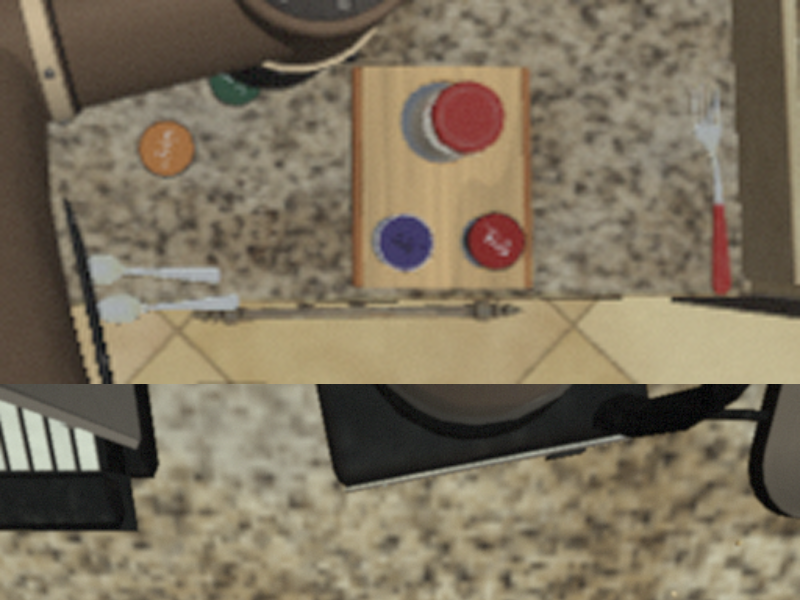

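The top view shows the jar, purple and red standing in the oak tray, with the grey arm above green. I'll grasp green at (0.547, −0.068).

>>> jog_arm(targets=[[0,0,0,0.001,0,0.045,1],[0,0,0,0,0,0.045,1],[0,0,0,0,0,0.04,1],[0,0,0,0,0,0.025,1],[0,0,0,0,0,0.01,1],[0,0,0,0,0,0,1],[0,0,0,0,0,0,0.4],[0,0,0,0,0,0,0.4],[0,0,0,0,0,0,0.4],[0,0,0,0,0,0,0.4]])

```text
time: 17.15
eef_pos: [0.5482, -0.0678, 0.0177]
orientation: [-3.141, -0.003, 0.001]
ft_force: [-0.9, -0.8, 6.0]
finger_gap: 0.0487
gripper_force: 24.8
```

>>> jog_arm(targets=[[0,0,0,0,0,0,0.4],[0,0,0,0,0,-0.03,0.4],[0,0,0,0,0,-0.05,0.4],[0,0,0,0,0,-0.05,0.4],[0,0,0,-0.02,-0.04,0,0.4],[0,0,0,-0.02,-0.04,0,0.4],[0,0,0,-0.02,-0.045,0,0.4],[0,0,0,-0.02,-0.045,0,0.4],[0,0,0,-0.02,-0.045,0,0.4],[0,0,0,-0.02,-0.045,0,0.4]])

```text
time: 18.15
eef_pos: [0.426, 0.194, 0.1471]
orientation: [-3.14, -0.002, 0.0]
ft_force: [0.5, 0.5, 0.8]
finger_gap: 0.0483
gripper_force: 26.0
```

>>> jog_arm(targets=[[0,0,0,-0.02,-0.035,0,0.4],[0,0,0,-0.004,-0.022,0,0.4],[0,0,0,0,0,0,0.4],[0,0,0,0,0,0,0.4]])

```text
time: 18.55
eef_pos: [0.4027, 0.2497, 0.1465]
orientation: [-3.141, -0.001, 0.002]
ft_force: [-0.2, -0.4, 0.9]
finger_gap: 0.0485
gripper_force: 26.0
```

Run:
```python
from h import *
s=save('wrist','w6'); st=s['st']; print(st['time'],st['eef_pos'],st['orientation'],st['finger_gap'],st['gripper_force'])
cv2.imwrite('pics/w6b.png',cv2.resize(s['image'],(800,600),interpolation=cv2.INTER_CUBIC))
```

```text
18.55 [0.40268445 0.24966795 0.1464712 ] [-3.14060001e+00 -6.19344640e-04  1.77331622e-03] 0.048540201797255426 25.97922244342044
```

View pics/w6b.png

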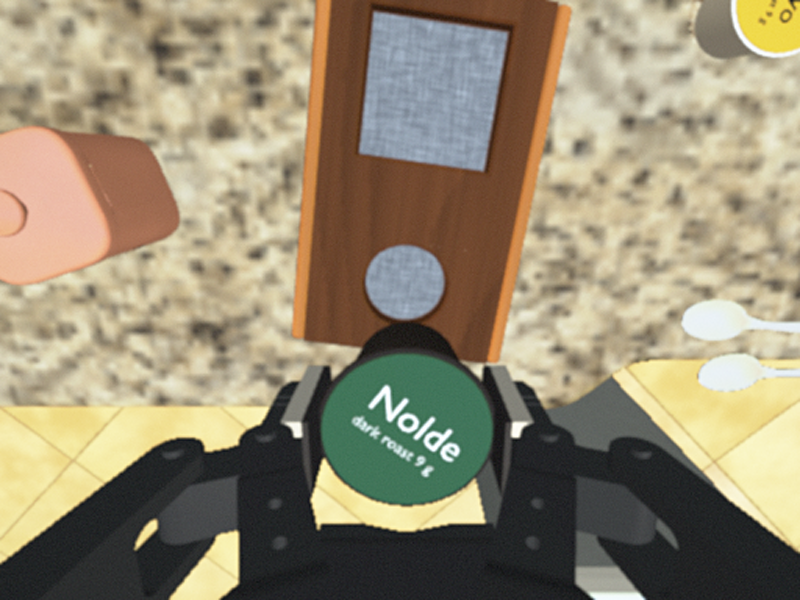

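Green is held upright. The walnut pod well is at (404,282), and the tin well corners are about (373,7), (512,28), (488,172) and (358,155).

Run:
```python
from h import *
s=load('w6');k=.64
P=lambda u,v,z=.018:px2w(s,u*k,v*k,z)[:2]
print('pod',P(404,282)); c=[P(*a) for a in [(373,7),(512,28),(488,172),(358,155)]]; print(np.round(c,4),np.mean(c,0))
for i in range(4):
    d=c[(i+1)%4]-c[i]; print(np.linalg.norm(d).round(4),np.degrees(np.arctan2(d[1],d[0])).round(1))
d=np.mean(c,0)-P(404,282); print(np.linalg.norm(d),np.degrees(np.arctan2(d[1],d[0])))
d=P(322,0)-P(294,337);print(np.degrees(np.arctan2(d[1],d[0])));d=P(570,5)-P(497,360);print(np.degrees(np.arctan2(d[1],d[0])))
```

```text
pod [0.40593976 0.25130855]
[[0.5489 0.2671]
 [0.5396 0.1963]
 [0.4687 0.205 ]
 [0.4775 0.2765]] [0.50869751 0.23622562]
0.0713 -97.5
0.0714 173.1
0.0721 83.0
0.072 -7.6
0.10385879551696191 -8.350332437813782
-8.135818280293512
-7.584767315947274
```

>>> jog_arm(targets=[[0,0,0,0.001,-0.001,0.045,0.4],[0,0,0,0,0,0.04,0.4],[0,0,0,0,0,0.02,0.4],[0,0,0,0,0,0.012,0.4],[0,0,0,0,0,0.006,0.4],[0,0,0,0,0,0.003,0.4],[0,0,0,0,0,0,0.4],[0,0,0,0,0,0,0.4]])

```text
time: 19.4
eef_pos: [0.4045, 0.2493, 0.0208]
orientation: [-3.141, -0.001, -0.001]
ft_force: [-0.1, -1.3, 5.2]
finger_gap: 0.0485
gripper_force: 26.8
```

>>> jog_arm(targets=[[0,0,0,0,0,-0.0005,0.72],[0,0,0,0,0,0,0.72],[0,0,0,0,0,0,0.72],[0,0,0,0,0,-0.01,0.72],[0,0,0,0,0,-0.04,0.8],[0,0,0,0,0,-0.05,1],[0,0,0,0,0,-0.05,1],[0,0,0,0.01,-0.035,-0.035,1],[0,0,0,0.01,-0.045,-0.01,1],[0,0,0,0.01,-0.045,0,1]])

```text
time: 20.4
eef_pos: [0.4349, 0.377, 0.2194]
orientation: [-3.136, -0.004, -0.0]
ft_force: [0.1, -0.0, -1.1]
finger_gap: 0.0856
gripper_force: 0.0
```

>>> jog_arm(targets=[[0,0,0,0.01,-0.04,0,1],[0,0,-0.1,0,0,0,1],[0,0,-0.136,0,0,0,1],[0,0,-0.136,0,0,0,1],[0,0,0,0,0,0,1],[0,0,0,0,0,0,1]])

```text
time: 21.0
eef_pos: [0.4437, 0.4148, 0.2154]
orientation: [-3.141, -0.0, 0.368]
ft_force: [0.2, 0.2, -0.9]
finger_gap: 0.0854
gripper_force: 0.0
```

Run:
```python
from h import *
s=save('wrist','w7'); st=s['st']; print(st['time'],st['eef_pos'],st['orientation'],st['finger_gap'],st['gripper_force'])
cv2.imwrite('pics/w7b.png',cv2.resize(s['image'],(800,600),interpolation=cv2.INTER_CUBIC))
```

```text
21.0 [0.44369222 0.414753   0.21543352] [-3.14142285e+00 -1.85572089e-04  3.68360798e-01] 0.08544079251710586 0.0
```

View pics/w7b.png

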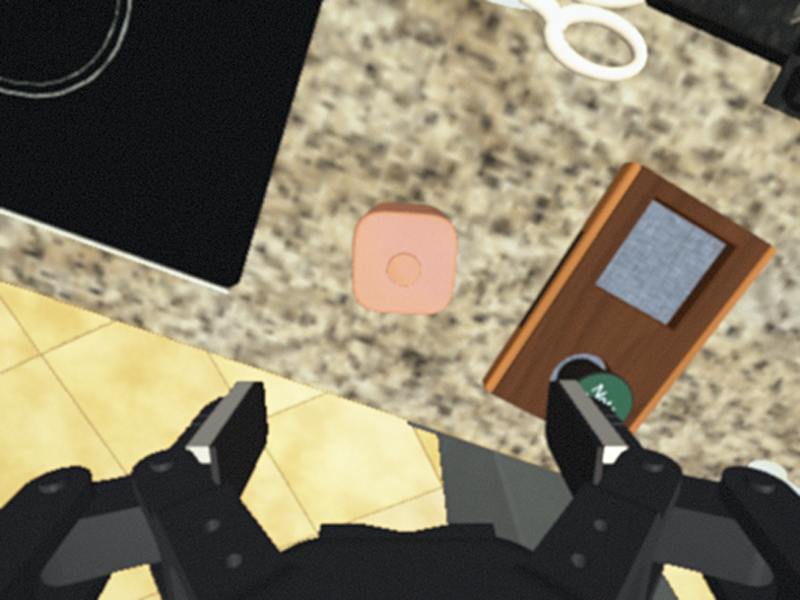

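The tin looks nearly square in this view: lid centre (405,262), spanning u 352–458 and v 210–314. Green is in its well.

Run:
```python
from h import *
s=load('w7');k=.64;z=.082
im=cv2.cvtColor(s['image'],cv2.COLOR_BGR2HSV).astype(int); print(im[int(240*k),int(405*k)],im[int(207*k),int(405*k)])
m=((im[...,2]>185)&(abs(im[...,0]-6)<8)&(im[...,1]>55)).astype(np.uint8); m[:120]=0;m[210:]=0;m[:,:215]=0;m[:,305:]=0
c=max(cv2.findContours(m,0,1)[0],key=cv2.contourArea)[:,0].astype(float)
w=np.array([px2w(s,*p,z)[:2] for p in c]); 
r=cv2.minAreaRect((w*1000).astype(np.float32)); print(r)
p=px2w(s,405*k,262*k,z); print(p, px2w(s,404*k,269*k,.095))
yaw=s['st']['orientation'][2]; d=p[:2]-s['st']['eef_pos'][:2]
print('tool shift',d@[np.cos(yaw),np.sin(yaw)],d@[np.sin(yaw),-np.cos(yaw)])
```

```text
[  7  76 233] [ 11 129 152]
((455.20635986328125, 421.19964599609375), (61.64765548706055, 61.48432159423828), 17.204387664794922)
[0.4566925  0.42079492 0.082     ] [0.45527248 0.42082248 0.095     ]
tool shift 0.014303818803565958 -0.0009553938271690855
```

>>> jog_arm(targets=[[0,0,0,0.012,-0.001,0.03,1],[0,0,0,0,0,0.045,1],[0,0,0,0,0,0.04,1],[0,0,0,0,0,0.03,1],[0,0,0,0,0,0.02,1],[0,0,0,0,0,0.008,1],[0,0,0,0,0,0,1],[0,0,0,0,0,0,0.5],[0,0,0,0,0,0,0.5],[0,0,0,0,0,0,0.5]], newtons=50)

```text
time: 22.05
eef_pos: [0.4553, 0.4211, 0.0442]
orientation: [-3.14, -0.003, 0.372]
ft_force: [-1.3, -1.2, 5.9]
finger_gap: 0.0618
gripper_force: 53.2
```

>>> jog_arm(targets=[[0,0,0,0,0,0,0.5],[0,0,0,0,0,0,0.5]])

```text
time: 22.25
eef_pos: [0.4553, 0.4211, 0.0442]
orientation: [-3.14, -0.003, 0.372]
ft_force: [-1.1, -1.6, 5.1]
finger_gap: 0.0617
gripper_force: 53.3
```

>>> jog_arm(targets=[[0,0,0,0,0,-0.03,0.5],[0,0,0,0,0,-0.045,0.5],[0,0,0.125,0,0,-0.045,0.5],[0,0,0.126,0,0,0,0.5],[0,0,0.126,0,0,0,0.5],[0,0,0.126,0,0,0,0.5],[0,0,0,0.02,0.044,0,0.5],[0,0,0,0.02,0.044,0,0.5],[0,0,0,0.02,0.044,0,0.5],[0,0,0,0.017,0.043,0,0.5]])

```text
time: 23.25
eef_pos: [0.5082, 0.2349, 0.1627]
orientation: [-3.141, -0.0, -0.131]
ft_force: [1.2, -0.0, -2.2]
finger_gap: 0.0614
gripper_force: 55.2
```

>>> jog_arm(targets=[[0,0,0,0,0,0,0.5],[0,0,0,0,0,0,0.5]])

```text
time: 23.45
eef_pos: [0.5084, 0.2354, 0.1628]
orientation: [-3.14, -0.001, -0.134]
ft_force: [0.7, 0.3, -3.3]
finger_gap: 0.0616
gripper_force: 55.3
```

Run:
```python
from h import *
s=save('wrist','w8'); st=s['st']; print(st['time'],st['eef_pos'],st['orientation'],st['finger_gap'],st['gripper_force'])
cv2.imwrite('pics/w8b.png',cv2.resize(s['image'],(800,600),interpolation=cv2.INTER_CUBIC))
```

```text
23.45 [0.50837975 0.23542563 0.16279272] [-3.14032415e+00 -6.03636445e-04 -1.33583471e-01] 0.061597742351516764 55.293077147060785
```

View pics/w8b.png

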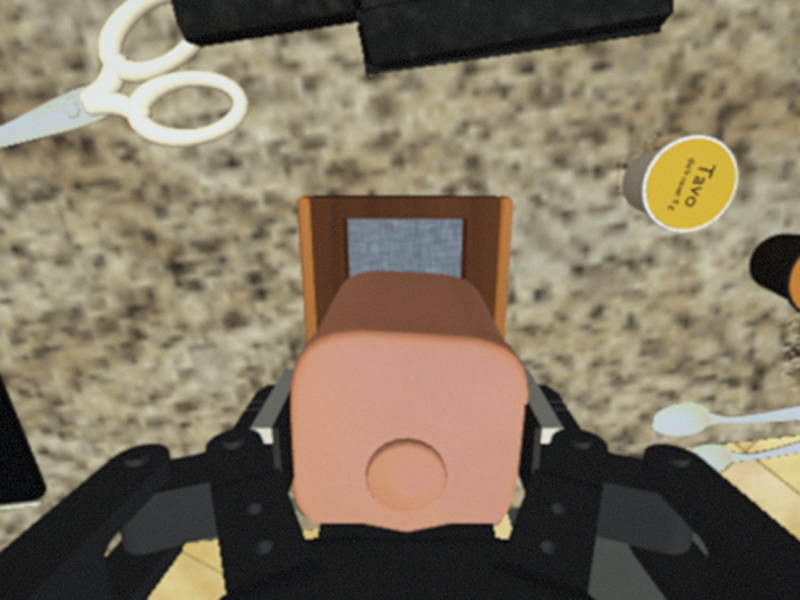

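The tin is held above its well. The tray's far edge and the well are square to the view at about (405,218), but the lid may be skewed slightly, so I'll measure its edges.

Run:
```python
from h import *
s=load('w8');k=.64
im=s['image'].astype(float); g=cv2.GaussianBlur(im,(3,3),0)
yaw=s['st']['orientation'][2]; eef=s['st']['eef_pos'][:2]
T=lambda w:np.array([(w[0]-eef[0])*np.cos(yaw)+(w[1]-eef[1])*np.sin(yaw),(w[0]-eef[0])*np.sin(yaw)-(w[1]-eef[1])*np.cos(yaw)])*1000
def vedge(us,v0,v1,z,ch=1):
    pts=[]
    for u in us:
        col=g[v0:v1,u,ch]; d=np.abs(np.diff(col)); pts.append(T(px2w(s,u,v0+np.argmax(d)+.5,z)))
    return np.array(pts)
def hedge(vs,u0,u1,z,ch=1):
    pts=[]
    for v in vs:
        r=g[v,u0:u1,ch]; d=np.abs(np.diff(r)); pts.append(T(px2w(s,u0+np.argmax(d)+.5,v,z)))
    return np.array(pts)
zl=.163-.044+.080
def rep(n,p,ax):
    a=np.polyfit(p[:,1-ax],p[:,ax],1); r=p[:,ax]-np.polyval(a,p[:,1-ax]); print(n,'slope deg',np.degrees(np.arctan(a[0])).round(2),'mean',p.mean(0).round(1),'res',r.std().round(2))
rep('lid front (x vs y)',vedge(range(212,318),200,228,zl),0)
rep('foot front',vedge(range(240,290),166,186,.163-.044),0)
rep('lid left (y vs x)',hedge(range(240,300),178,202,zl),1)
rep('lid right',hedge(range(245,265),320,345,zl),1)
rep('well front',vedge(range(228,290),131,146,.018),0)
rep('tray front',vedge(range(205,315),118,132,.018),0)
rep('well left',hedge(range(144,174),212,232,.005),1)
rep('well right',hedge(range(144,174),286,306,.005),1)
print('knob',T(px2w(s,407*k,475*k,.163-.044+.095)))
```

```text
lid front (x vs y) slope deg -3.6 mean [32.3  1.5] res 0.41
foot front slope deg -3.57 mean [29.   2.6] res 0.27
lid left (y vs x) slope deg 3.63 mean [  8.7 -29.3] res 0.33
lid right slope deg 0.56 mean [15.4 29.6] res 0.22
well front slope deg 0.02 mean [38.8 -1.8] res 0.0
tray front slope deg 0.02 mean [52.6 -0.8] res 0.0
well left slope deg 0.91 mean [ 18.3 -37.9] res 0.27
well right slope deg 0.83 mean [18.4 34.8] res 0.26
knob [ 4.07812459 -0.01093988]
```

>>> jog_arm(targets=[[0,0,-0.06,0.0005,-0.0015,0.02,0.5],[0,0,0,0,0,0.035,0.5],[0,0,0,0,0,0.025,0.5],[0,0,0,0,0,0.012,0.5],[0,0,0,0,0,0.006,0.5],[0,0,0,0,0,0.006,0.5],[0,0,0,0,0,0.005,0.5],[0,0,0,0,0,0.003,0.5],[0,0,0,0,0,0,0.5],[0,0,0,0,0,0,0.5]])

```text
time: 24.5
eef_pos: [0.5091, 0.2381, 0.0504]
orientation: [-3.141, -0.001, -0.071]
ft_force: [-0.2, 0.0, -3.1]
finger_gap: 0.0616
gripper_force: 55.4
```

>>> jog_arm(targets=[[0,0,0,0,0,0.0015,0.5],[0,0,0,0,0,0.001,0.5],[0,0,0,0,0,0,0.5]])

```text
time: 24.8
eef_pos: [0.5095, 0.2383, 0.0492]
orientation: [-3.141, -0.002, -0.07]
ft_force: [-2.8, -1.4, 9.4]
finger_gap: 0.0616
gripper_force: 56.7
```

Seated. I'll release, rise straight up, and clear away toward +y so the cameras can see.

>>> jog_arm(targets=[[0,0,0,0,0,-0.0005,0.9],[0,0,0,0,0,0,1],[0,0,0,0,0,0,1],[0,0,0,0,0,-0.02,1],[0,0,0,0,0,-0.04,1],[0,0,0,0,0,-0.05,1],[0,0,0,0,0,-0.05,1],[0,0,0,-0.015,-0.045,0,1],[0,0,0,-0.015,-0.045,0,1],[0,0,0,-0.015,-0.045,0,1]])

```text
time: 25.8
eef_pos: [0.4732, 0.3772, 0.2089]
orientation: [-3.14, -0.001, -0.072]
ft_force: [2.1, 0.3, -0.2]
finger_gap: 0.0854
gripper_force: 0.0
```

>>> jog_arm(targets=[[0,0,0,-0.015,-0.045,0,1],[0,0,0,-0.015,-0.045,0,1],[0,0,0,-0.015,-0.045,0,1],[0,0,0,-0.015,-0.045,0,1],[0,0,0,0,0,0,1],[0,0,0,0,0,0,1]])

```text
time: 26.4
eef_pos: [0.4256, 0.5605, 0.2067]
orientation: [3.14, 0.001, -0.069]
ft_force: [-0.5, -0.3, -0.5]
finger_gap: 0.0858
gripper_force: 0.0
```

Run:
```python
from h import *
s=save('scene','s2'); t=save('top','top2'); print(status.get_state()['eef_pos'])
a=cv2.resize(t['image'][140:250,85:445],(800,245),interpolation=cv2.INTER_CUBIC)
b=cv2.resize(s['image'][140:270,120:420],(800,347),interpolation=cv2.INTER_CUBIC)
cv2.imwrite('pics/f.png',np.vstack([a,b]))
```

```text
[0.42643581 0.55902152 0.20761619]
```

View pics/f.png

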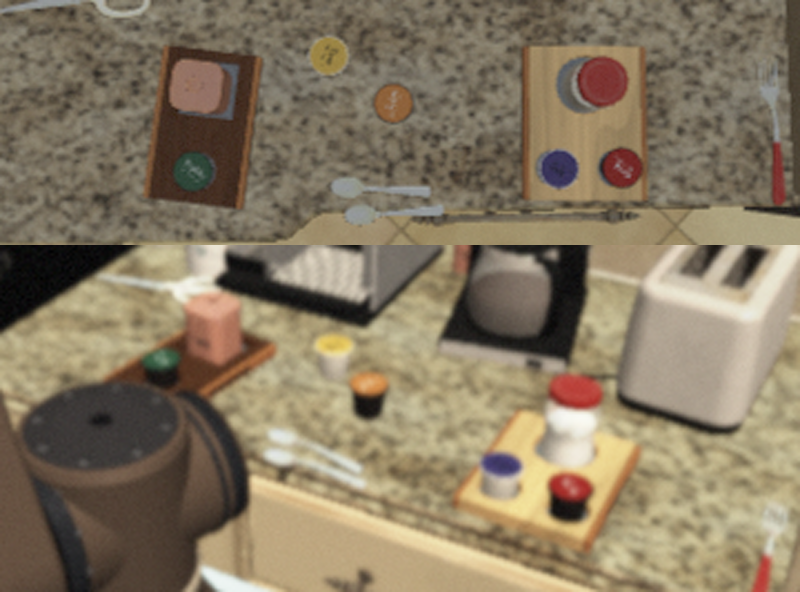

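The final view shows all five items upright in their wells: tin and green on walnut, jar, purple and red on oak. Yellow and orange have not moved.

```bash
python3 -c "
from plant import manip
print(manip.close_job())"
```

```text
the job is handed in; nothing more can be done
None
```

Both trays are made up as asked and the job is handed in at about 26.5 s of robot time; the last camera views showed all five items upright in their wells and the yellow and orange pods where they were.

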